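# Shake the hazelnuts out of the chestnut pan

## Task

Hazelnuts have got mixed in with the chestnuts in the perforated chestnut pan on the cooktop. Pick the pan up by its handle, carry it level and smoothly to just above the green bowl and shake it from side to side until every hazelnut has dropped through the holes into the bowl, then set the pan down flat in the middle of the round black trivet with all the chestnuts still in it. Do not tip the pan, do not touch the nuts, let no nut fall anywhere else, and leave the bowl and the other things where they stand.

Things in the scene. Friction and masses are not known exactly. Their poses are not given: they have to be found in the camera images.
- pan: Round dark steel chestnut pan with a straight wooden handle; loose, 0.34 kg empty. Origin: centre of its underside; z up; +x from the handle through the pan's centre (the handle sticks out towards -x). Stands on a foot ring of radius 66 mm, 8 mm high; body radius 76 mm at the floor, 84 mm at the rim, rim 47 mm above the origin. Starts on the glass cooktop, which is 6.5 mm higher than the worktop.
- pan_floor (a point): Centre of the pan's floor, top face (12 mm above the underside; the floor is 4 mm thick; axes as the pan's). Inside radius 73 mm. 12 round through-holes of 22 mm diameter on a 32 mm square grid, at x, y = (+-16, +-16), (+-48, +-16), (+-16, +-48) mm; solid between them and out to the wall.
- pan_handle (a point): Where to grip: middle of the handle, 114 mm from the pan's centre towards -x, 38 mm above its underside. The handle is a straight bar 14 mm wide (pan's y), 20 mm high (28 to 48 mm above the underside), from 96 to 220 mm from the pan's centre. The loaded pan's weight hangs 60 to 80 mm in front of this point (about 0.3 N m): 60 N of grip holds it level, also while shaking.
- bowl: Green round bowl, pale inside, empty, loose, 0.45 kg, 200 mm outside diameter at the rim, 102 mm high, inside floor 11 mm above its origin. Origin: centre of its underside, on the worktop.
- trivet: Round black trivet, 160 mm diameter, fixed to the worktop, slightly domed: 20 mm thick in the middle, 16 to 17 mm near its edge, so the foot ring of a centred pan comes to rest about 17 mm above the worktop. Origin: centre of its underside.
- hazelnut_1: Hazelnut: small brown nut, 15.5 mm thick, 17 mm from flat base to point, 10 g; passes the holes in any attitude. Origin: centre of its base; z to the point. Stands on its base on the pan's solid floor, stays there in a smooth carry, and moves only when shaken briskly: quick strokes of 40 to 50 mm at 0.15 m/s or faster, mostly sideways; a few fore-and-aft ones free a nut by the wall.
- hazelnut_2: Hazelnut: small brown nut, 15.5 mm thick, 17 mm from flat base to point, 10 g; passes the holes in any attitude. Origin: centre of its base; z to the point. Stands on its base on the pan's solid floor, stays there in a smooth carry, and moves only when shaken briskly: quick strokes of 40 to 50 mm at 0.15 m/s or faster, mostly sideways; a few fore-and-aft ones free a nut by the wall.
- hazelnut_3: Hazelnut: small brown nut, 15.5 mm thick, 17 mm from flat base to point, 10 g; passes the holes in any attitude. Origin: centre of its base; z to the point. Stands on its base on the pan's solid floor, stays there in a smooth carry, and moves only when shaken briskly: quick strokes of 40 to 50 mm at 0.15 m/s or faster, mostly sideways; a few fore-and-aft ones free a nut by the wall.
- hazelnut_4: Hazelnut: small brown nut, 15.5 mm thick, 17 mm from flat base to point, 10 g; passes the holes in any attitude. Origin: centre of its base; z to the point. Stands on its base on the pan's solid floor, stays there in a smooth carry, and moves only when shaken briskly: quick strokes of 40 to 50 mm at 0.15 m/s or faster, mostly sideways; a few fore-and-aft ones free a nut by the wall.
- hazelnut_5: Hazelnut: small brown nut, 15.5 mm thick, 17 mm from flat base to point, 10 g; passes the holes in any attitude. Origin: centre of its base; z to the point. Stands on its base on the pan's solid floor, stays there in a smooth carry, and moves only when shaken briskly: quick strokes of 40 to 50 mm at 0.15 m/s or faster, mostly sideways; a few fore-and-aft ones free a nut by the wall.
- chestnut_1: Chestnut: large dark brown nut, 28.5 mm wide, 26 mm from flat base to point, 15 g; cannot pass the pan's holes. Origin: centre of its flat base; z to the point. It starts standing on its base in the pan.
- chestnut_2: Chestnut: large dark brown nut, 28.5 mm wide, 26 mm from flat base to point, 15 g; cannot pass the pan's holes. Origin: centre of its flat base; z to the point. It starts standing on its base in the pan.
- chestnut_3: Chestnut: large dark brown nut, 28.5 mm wide, 26 mm from flat base to point, 15 g; cannot pass the pan's holes. Origin: centre of its flat base; z to the point. It starts standing on its base in the pan.
- egg_timer: Bystander: red and white egg timer, 66 mm diameter, 56 mm high, on the worktop. Origin: centre of its underside. Leave it where it stands.
- green_pepper: Bystander: green bell pepper standing on the worktop, 68 mm wide, 74 mm high. Origin: centre of its underside. Leave it where it stands.
- tin: Bystander: low round food tin with a green label, 75 mm diameter, 58 mm high. Origin: centre of its underside. Leave it where it stands.
- mug: Bystander: plain purple mug, 80 mm diameter, 89 mm high, handle along its -y. Origin: under the middle of mug and handle together. Leave it where it stands.

How it is judged:
By the outcome, as a careful person would: the job done as asked, in the order asked, and still so for the second after the job is handed in, with the robot touching nothing.
It also fails if it takes over 51 s, if anything falls off the work surface, if the arm or the gripper's body presses on something with over 40 N, if the wrist force passes 120 N, or if a joint passes its speed limit or range.

## Robot

A 6-joint arm with a two-finger parallel gripper is mounted at the origin on a cart in front of the work surface, level with it; the furniture and walls round the work are solid. World frame = base frame: x ahead of the robot, y to its left, z up, the work surface at z = 0. Lengths are in m, angles in degrees, forces in N, time in s.
With the tool pointing down it reaches from about 0.35 to 0.925 m from the base axis. Payload 6.4 kg.
Tool frame: the origin (TCP) lies between the finger pads; the fingertips stand 19 mm ahead of it and the grasp point (between the pads) is the TCP; z points along the fingers, y is the line along which they close (so a half turn about z gives the same grasp; the last joint's range is limited). The gripper opens to 85 mm and grips with 20 to 120 N. Pads are 22 mm wide; open, the fingers measure 114 mm over their backs; the gripper's body (76 mm by 85 mm) begins 54 mm behind the grasp point. The pads swing forward as they close: fully open they stand 13 mm farther back than shut.
Start: joints at [-82.053, 14.043, 89.255, -0, 76.702, -9.975], TCP at [0.2, -0.618, 0.25] pointing down, gripper open.
Joint ranges: [-179.41, 179.41], [-58.25, 129.5], [7.25, 145.43], [-54.29, 234.29], [11.92, 165.04], [-157.13, 157.13]. Speed limits (degrees/s): [147.25, 147.25, 180, 180, 180, 180].

## Interface

Orientations are given as a 3x3 rotation matrix whose columns are the frame's x, y, z axes.
In Python, from bench import env gives the robot as it stands.
- The arm moves only by the tool drive_effector, called after "Emit:" as name(argument=value, ...), one argument or row to a line, values as JSON. Schema: {"type":"object","properties":{"segments":{"type":"array","items":{"type":"array","items":{"type":"array","items":{"type":"number"},"minItems":7,"maxItems":7},"minItems":1,"maxItems":10},"minItems":1,"maxItems":1},"force":{"type":"number"},"only":{"type":"string"},"quiet":{"type":"boolean"},"lines":{"type":"string"}},"required":["segments"],"additionalProperties":false}. segments is a list that holds a single list of rows (three levels of brackets), with 1 to 10 rows, each of 7 numbers: the finger opening in m, then dx, dy, dz in m, then a rotation vector rx, ry, rz in degrees; each row is the pose to reach, as a shift and turn from the pose commanded when the call began, along the tool's axes at that moment; what a row does not reach only later rows make up. A row lasts 1/12 s, in which the tool goes at most 0.0417 m and 7.16 degrees, less where a joint would pass 70% of its speed; a pose out of reach is approached as far as the arm can. The fingers move at their own pace and stop on an object; force is the grip in N (left out, the last holds). Time passes only in rows, so rows that do not move let the fingers close. The tool returns the time, the measured TCP pose, the force, the opening and the grip force at its end. only (a regular expression) keeps the lines of the reply that match it, lines (a string "A,B") keeps lines A to B, and quiet returns only ok. Input that does not fit is refused with a message, and nothing moves.
- env.get_state(): the state, without advancing time (a new reading comes with each control period).
- env.camera(name): name is "scene" or "side" or "wrist"; returns a dict with "color" (384x512x3 uint8, blue, green, red), "fov_y" (degrees; the focal length in pixels is half the picture's height over the tangent of half this angle, whatever the lens; pixels are square), "cx", "cy" (the principal point, pixels), "k1" (the pictures are not rectified: a ray, as slopes to the right and down, at radius r is drawn at 1 + k1 r^2 times it, then the intrinsics apply), "rvec" (rotation vector, rad) and "tvec" (3), from world to camera coordinates, as OpenCV has them; the wrist camera has in their place "mount" (4x4, takes a point from camera to tool coordinates, whose origin is the TCP and whose axes are the flange's). Camera axes: x right, y down, z forward; pixel columns grow to the right and rows downward; lengths in m; the calibration is good to about 2 mm. A picture is of the moment at which its call begins: read the wrist's pose just before it. There is no depth.
- env.hand_in(): hands the job in; it is judged then, once.
The state is a dict: "t": time; "joint_positions": joint angles; "qvel": joint speeds; "tau": joint torques, N m; "tool_pos": TCP position; "tool_rot": TCP orientation; "force": force on the tool from outside, world axes, zero at the start; "torque": the same for the moment, N m; "width": finger opening in m; "grip_force": force on a finger pad.
Only numpy, scipy, OpenCV 4.12 (cv2) and the standard library are available. Lean on these libraries where they do the work, as an engineer would, in place of code of your own. Each camera call takes 0.05 s, during which the arm holds its last target. There are 200 camera calls.

## Working session

There is one attempt and no reset: what is moved stays moved. The work goes in short steps, Python scripts to look and compute and a tool call to move; the robot and the scene stay as the last step left them, time stands still between calls to the robot, and variables do not carry over. Pictures are saved under pics/ and viewed, at most 10 in all, crops included, and the job is handed in when it is done.

```bash
ls; mkdir -p pics
```

Create h.py:
```python
import numpy as np, cv2
from bench import env
def cam(name):
    s=env.get_state(); c=env.camera(name); im=c["color"]; H=im.shape[0]
    f=H/2/np.tan(np.radians(c["fov_y"])/2)
    if "mount" in c:
        T=np.eye(4); T[:3,:3]=s["tool_rot"]; T[:3,3]=s["tool_pos"]; M=T@np.array(c["mount"]); R=M[:3,:3].T; t=-R@M[:3,3]
    else:
        R=cv2.Rodrigues(np.array(c["rvec"],float))[0]; t=np.array(c["tvec"],float)
    return dict(im=im,f=f,cx=c["cx"],cy=c["cy"],k1=c["k1"],R=R,t=t.ravel())
def ray(c,u,v):
    K=np.array([[c["f"],0,c["cx"]],[0,c["f"],c["cy"]],[0,0,1]])
    p=cv2.undistortPoints(np.array([[[u,v]]],float),K,np.array([c["k1"],0,0,0.]),None,None)[0,0] 
    o=-c["R"].T@c["t"]; d=c["R"].T@np.array([p[0],p[1],1]); return o,d/np.linalg.norm(d)
def onz(c,u,v,z):
    o,d=ray(c,u,v); return o+d*(z-o[2])/d[2]
def proj(c,P):
    p=c["R"]@np.array(P,float)+c["t"]; x,y=p[:2]/p[2]; k=1+c["k1"]*(x*x+y*y); return np.array([c["cx"]+c["f"]*x*k,c["cy"]+c["f"]*y*k])
def tri(*rs):
    A=0;b=0
    for o,d in rs:
        M=np.eye(3)-np.outer(d,d);A=A+M;b=b+M@o
    return np.linalg.solve(A,b)
```

Run:
```python
from h import *
a=cam("scene");b=cam("side");np.save("sc.npy",a,allow_pickle=True);np.save("sd.npy",b,allow_pickle=True)
for n,c in(("scene",a),("side",b)): cv2.imwrite(f"pics/{n}0.png",cv2.resize(c["im"],(800,600))); print(n,-c["R"].T@c["t"],c["R"][2],c["f"])
print(env.get_state())
```

```text
bench.py
pics
scene [-0.14323777  0.37422464  0.92446142] [ 0.58137227 -0.37451703 -0.72231799] 359.92688878425713
side [ 0.18234395 -0.66404017  1.1226771 ] [ 0.28442889  0.47987885 -0.82994969] 392.72748042103785
{'t': 0.1, 'joint_positions': array([-8.20548863e+01,  1.40816888e+01,  8.93196392e+01, -6.83986889e-04,
        7.67020010e+01, -9.97697972e+00]), 'qvel': array([-0.01492356, -0.03394997, -0.17025359, -0.04048654, -0.09413588,
        0.00276638]), 'tau': array([ 1.43638576e-04, -4.30671573e+01, -3.27128327e+01, -1.72695377e-04,
        2.83148525e-03,  1.05097047e-05]), 'tool_pos': array([ 0.19993638, -0.61797989,  0.24925688]), 'tool_rot': array([[ 9.51475007e-01,  3.07725923e-01, -2.60784282e-04],
       [ 3.07725886e-01, -9.51473381e-01,  1.78451301e-03],
       [ 3.01011611e-04, -1.77816961e-03, -9.99998374e-01]]), 'force': array([-0.20488933, -0.06149109,  0.44801   ]), 'torque': array([0.06820725, 0.05419943, 0.01589817]), 'grip_force': 0.0, 'width': 0.08536189016619519}
```
View pics/scene0.png

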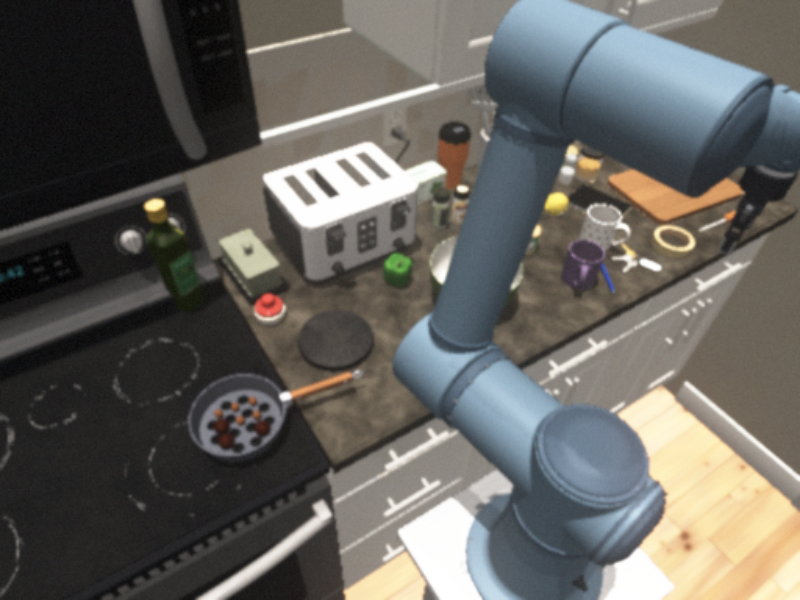

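View pics/side0.png

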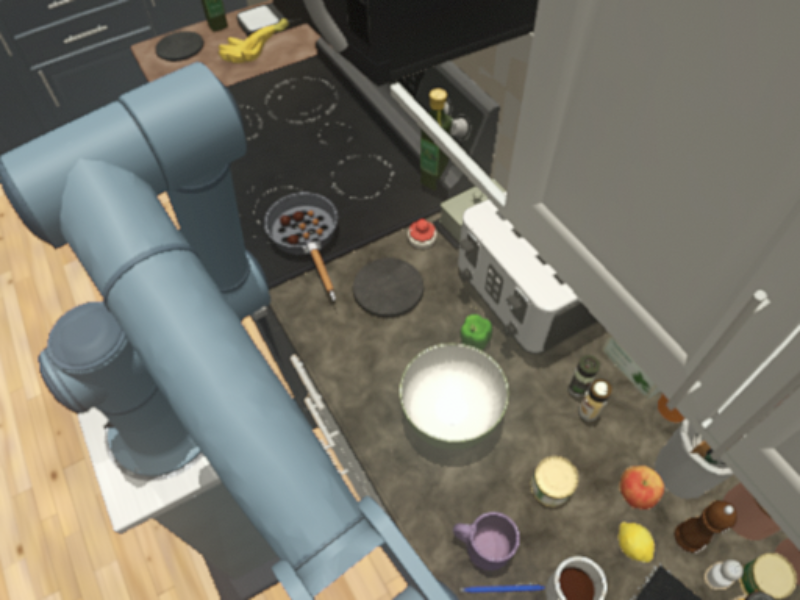

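The scene view shows the pan at about (238,418), its handle running to (355,375), the trivet at (336,340), and the bowl mostly hidden behind the arm. The side view shows the pan at (301,222), handle tip at (332,297), trivet at (389,287) and bowl rim at (455,393).

Create m.py:
```python
from h import *
a=np.load("sc.npy",allow_pickle=True).item();b=np.load("sd.npy",allow_pickle=True).item()
S=.64
def blob(c,lo,hi,near,box):
    hsv=cv2.cvtColor(c["im"],cv2.COLOR_BGR2HSV);m=cv2.inRange(hsv,lo,hi)
    x0,y0,x1,y1=[int(q*S) for q in box];k=np.zeros_like(m);k[y0:y1,x0:x1]=m[y0:y1,x0:x1]
    cs=cv2.findContours(k,cv2.RETR_EXTERNAL,cv2.CHAIN_APPROX_NONE)[0]
    return max(cs,key=cv2.contourArea)
def ends(ct):
    p=ct[:,0,:].astype(float);m=p.mean(0);d=np.linalg.svd(p-m)[2][0];q=(p-m)@d
    (cx,cy),_,_=cv2.minAreaRect(ct);m=np.array([cx,cy]);q=(p-m)@d
    return m+d*q.min(),m+d*q.max()
ha=ends(blob(a,(5,110,90),(20,255,255),0,(285,360,365,405)));hb=ends(blob(b,(5,100,90),(20,255,255),0,(305,235,345,305)))
ha=sorted(ha,key=lambda p:p[0]);hb=sorted(hb,key=lambda p:p[1])
print("handle px",ha,hb)
H=[tri(ray(a,*p),ray(b,*q)) for p,q in zip(ha,hb)];print("handle 3d",H)
def circ(c,pts,z):
    P=np.array([onz(c,u,v,z)[:2] for u,v in pts]);A=np.c_[2*P,np.ones(len(P))];s=np.linalg.lstsq(A,(P**2).sum(1),rcond=None)[0]
    return s[:2],np.sqrt(s[2]+s[:2]@s[:2])
# trivet: hull of dark blob
for n,c,box in(("a",a,(295,308,378,370)),("b",b,(350,255,428,318))):
    g=cv2.GaussianBlur(cv2.cvtColor(c["im"],cv2.COLOR_BGR2GRAY),(3,3),0);x0,y0,x1,y1=[int(q*S) for q in box]
    sub=g[y0:y1,x0:x1];th,bw=cv2.threshold(sub,0,255,cv2.THRESH_BINARY_INV+cv2.THRESH_OTSU)
    ct=max(cv2.findContours(cv2.morphologyEx(bw,cv2.MORPH_OPEN,np.ones((7,7))),cv2.RETR_EXTERNAL,cv2.CHAIN_APPROX_NONE)[0],key=cv2.contourArea)
    hp=cv2.convexHull(ct)[:,0,:]+[x0,y0];print("trivet",n,th,cv2.boundingRect(hp),circ(c,hp,.012))
```

Create m2.py:
```python
from m import *
# bowl rim: pale inside in side view (inner edge at rim height)
ct=blob(b,(0,0,150),(180,70,255),0,(395,335,515,445));hp=cv2.convexHull(ct)[:,0,:]
print("bowl inner",cv2.boundingRect(hp),circ(b,hp,.102))
print("bowl rough", onz(b,455*S,393*S,.102))
# pan: outer rim clicks
for c,p in((a,[(188,420),(200,392),(235,375),(270,380),(290,412)]),(b,[(264,222),(275,203),(300,194),(327,202),(338,220)])):
    print("pan rim",circ(c,[(u*S,v*S) for u,v in p],.0535))
vis=[]
for c,box in((a,(180,300,380,470)),(b,(255,180,520,470))):
    x0,y0,x1,y1=[int(q*S) for q in box];s=c["im"][y0:y1,x0:x1];vis.append(cv2.resize(s,(400,int(400*s.shape[0]/s.shape[1])),interpolation=cv2.INTER_CUBIC))
hh=max(v.shape[0] for v in vis);cv2.imwrite("pics/crop1.png",np.hstack([cv2.copyMakeBorder(v,0,hh-v.shape[0],0,0,0) for v in vis]))
```

```bash
python3 m2.py
```

```text
handle px [array([186.73718479, 253.05771528]), array([224.54234766, 239.51386341])] [array([200.56744136, 159.76706489]), array([211.14340476, 185.53063149])]
handle 3d [array([0.44487316, 0.20247731, 0.04939005]), array([0.42865415, 0.08505788, 0.04823866])]
trivet a 84.0 (188, 197, 53, 39) (array([0.54594821, 0.06135114]), np.float64(0.08924824019848217))
trivet b 90.0 (224, 163, 48, 40) (array([0.54599908, 0.06076105]), np.float64(0.09044532128479797))
bowl inner (255, 224, 70, 59) (array([ 0.50321213, -0.27765902]), np.float64(0.09444548927385212))
bowl rough [ 0.50862497 -0.27894311  0.102     ]
pan rim (array([0.45162539, 0.30131599]), np.float64(0.0899485711089091))
pan rim (array([0.45723016, 0.29539514]), np.float64(0.08657726244114984))
```

View pics/crop1.png

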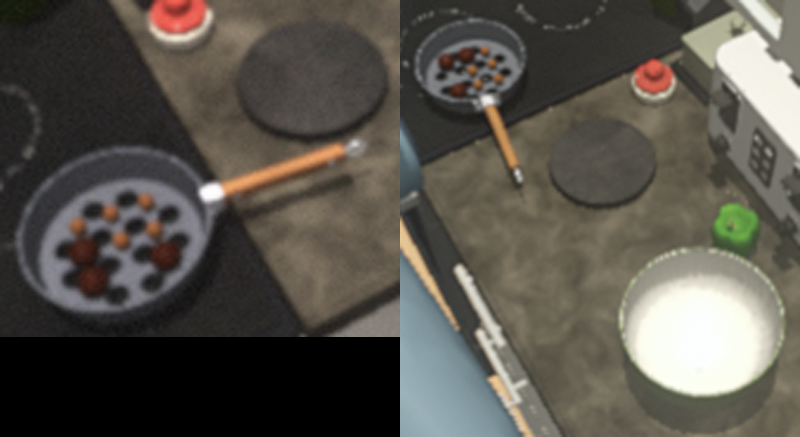

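The crop agrees with the measurements: the handle line and rim circles both put the pan centre at about (0.457,0.298), the trivet sits at (0.546,0.061) and the bowl at (0.503,-0.278). The handle axis points along (0.137,0.990), so pan yaw is about 82°. The five hazelnuts and three chestnuts are visible in the pan. I'll swing round to above the handle and turn.

Create to.py:
```python
import sys
from h import *
from scipy.spatial.transform import Rotation as Ro
def to(x,y,z,yaw=None):
    s=env.get_state();R=s["tool_rot"];D=R.T@(np.array([x,y,z])-s["tool_pos"]);out=[round(float(v),4) for v in D]
    if yaw is not None:
        w=np.radians(yaw);T=np.array([[np.cos(w),np.sin(w),0],[np.sin(w),-np.cos(w),0],[0,0,-1.]]);out+=[round(float(v),2) for v in Ro.from_matrix(R.T@T).as_rotvec(degrees=True)]
    print("t",round(s["t"],2),"pos",s["tool_pos"].round(4),"w",round(s["width"],4),"->",out)
if __name__=="__main__": to(*map(float,sys.argv[1:]))
```

```text
(no output)
```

Emit:
drive_effector(
  segments=[
    [[0.085,0.347,-0.327,0,0,0,0],[0.085,0.347,-0.327,0,0,0,0],[0.085,0.347,-0.327,0,0,0,0],[0.085,0.347,-0.327,0,0,0,0],[0.085,0.347,-0.327,0,0,0,0],[0.085,0.347,-0.327,0,0,0,0],[0.085,0.347,-0.327,0,0,0,0],[0.085,0.347,-0.327,0,0,0,0],[0.085,0.347,-0.327,0,0,0,0],[0.085,0.347,-0.327,0,0,0,0]],
  ],
)

```text
t: 0.93
tool_pos: [0.4009, -0.2512, 0.25]
tool_rot: [[0.952, 0.307, -0.0], [0.307, -0.952, 0.0], [0.0, -0.0, -1.0]]
force: [-0.2, -0.0, -0.3]
width: 0.0851
grip_force: 0.0
```

```bash
python3 to.py 0.435 0.15 0.2 82.1
```

```text
t 0.93 pos [ 0.4009 -0.2512  0.25  ] w 0.0851 -> [0.1557, -0.3713, 0.0501, -0.01, -0.01, -64.2]
```

Emit:
drive_effector(
  segments=[
    [[0.085,0.016,-0.037,0.005,0,0,-6.4],[0.085,0.031,-0.074,0.01,0,0,-12.8],[0.085,0.047,-0.111,0.015,0,0,-19.3],[0.085,0.062,-0.149,0.02,0,0,-25.7],[0.085,0.078,-0.186,0.025,0,0,-32.1],[0.085,0.093,-0.223,0.03,0,0,-38.5],[0.085,0.109,-0.26,0.035,0,0,-44.9],[0.085,0.125,-0.297,0.04,0,0,-51.4],[0.085,0.14,-0.334,0.045,0,0,-57.8],[0.085,0.156,-0.371,0.05,0,0,-64.2]],
  ],
)

```text
t: 1.77
tool_pos: [0.4343, 0.1498, 0.1999]
tool_rot: [[0.131, 0.991, 0.0], [0.991, -0.131, -0.0], [-0.0, 0.0, -1.0]]
force: [0.4, 0.2, 0.6]
width: 0.0847
grip_force: 0.0
```

Emit:
drive_effector(
  segments=[
    [[0.085,0,0,0,0,0,0],[0.085,0,0,0,0,0,0]],
  ],
)

```text
t: 1.93
tool_pos: [0.434, 0.1495, 0.1995]
tool_rot: [[0.133, 0.991, -0.002], [0.991, -0.133, -0.0], [-0.001, -0.002, -1.0]]
force: [-0.4, 0.3, -0.3]
width: 0.0849
grip_force: 0.0
```

Run:
```python
from h import *
c=cam("wrist");np.save("w1.npy",c,allow_pickle=True);cv2.imwrite("pics/w1.png",c["im"]);print(-c["R"].T@c["t"],c["f"])
for n in("scene","side"):
    d=cam(n);np.save(n+"1.npy",d,allow_pickle=True)
for P in[(.457,.298,.0535),(.441,.186,.0545),(.43,.085,.05)]:print(proj(c,P))
```

```bash
python3 to.py 0.441 0.186 0.0445 82.1
```

```text
[0.44564055 0.22562969 0.32204583] 266.1391079819265
[256.62971676  19.97360598]
[255.52055604 146.60538803]
[257.70499138 235.56507429]
t 2.08 pos [0.4349 0.1469 0.2002] w 0.0849 -> [0.0396, 0.0006, 0.1557, -0.01, 0.02, -0.08]
```

View pics/w1.png

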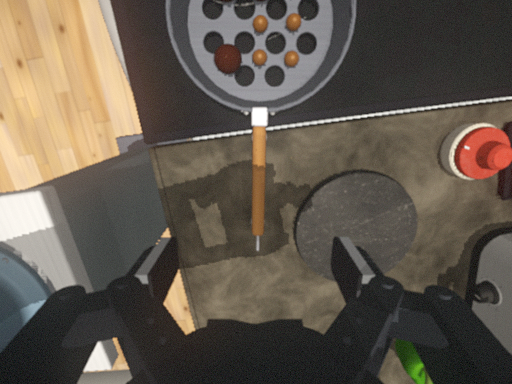

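The wrist view shows the handle upright at u≈259, orange from row ~126 to 235, with the white ferrule above it at row 108–126. The pan's lower rim is at row ~112 and the trivet centre is near (357,224). I'll refine from this.

Create m3.py:
```python
import m; from m import *
w=np.load("w1.npy",allow_pickle=True).item();m.S=1
def show(t,v):print(t,[np.round(q,4) for q in v])
hw=sorted(ends(blob(w,(5,90,60),(20,255,255),0,(235,118,285,245))),key=lambda p:p[1])
show("w px",hw);show("z plane .05",[onz(w,*p,.05) for p in hw])
show("tri",[tri(ray(w,*p),ray(b,*q),ray(a,*r)) for p,q,r in zip(hw,hb,ha)])
# holes: dark spots in the floor
g=cv2.cvtColor(w["im"],cv2.COLOR_BGR2GRAY)[0:95,190:330];bw=cv2.inRange(g,0,60)
bw=cv2.morphologyEx(bw,cv2.MORPH_OPEN,np.ones((3,3)))
n,l,s,c=cv2.connectedComponentsWithStats(bw)
for i in range(1,n):
    if 100<s[i,4]<700 and s[i,1]>0: print("hole",s[i,2:5],(c[i]+[190,0]).round(1),onz(w,c[i][0]+190,c[i][1],.0165)[:2].round(4))
# trivet
g=cv2.GaussianBlur(cv2.cvtColor(w["im"],cv2.COLOR_BGR2HSV)[:,:,1],(5,5),0);sub=g[160:285,285:430];th,bw=cv2.threshold(sub,0,255,cv2.THRESH_BINARY_INV+cv2.THRESH_OTSU)
ct=max(cv2.findContours(cv2.morphologyEx(bw,cv2.MORPH_OPEN,np.ones((9,9))),cv2.RETR_EXTERNAL,cv2.CHAIN_APPROX_NONE)[0],key=cv2.contourArea)
print("triv clicks",circ(w,[(297,225),(307,195),(330,176),(360,171),(395,181),(414,205),(417,225),(405,255)],.014))
# bowl in scene
d=np.load("scene1.npy",allow_pickle=True).item();cv2.imwrite("pics/scene1.png",d["im"])
```

```bash
python3 m3.py
```

```text
handle px [array([186.73718479, 253.05771528]), array([224.54234766, 239.51386341])] [array([200.56744136, 159.76706489]), array([211.14340476, 185.53063149])]
handle 3d [array([0.44487316, 0.20247731, 0.04939005]), array([0.42865415, 0.08505788, 0.04823866])]
trivet a 84.0 (188, 197, 53, 39) (array([0.54594821, 0.06135114]), np.float64(0.08924824019848217))
trivet b 90.0 (224, 163, 48, 40) (array([0.54599908, 0.06076105]), np.float64(0.09044532128479797))
w px [array([258.8729, 126.9063]), array([257.219 , 235.0645])]
z plane .05 [array([0.4469, 0.2044, 0.05  ]), array([0.4295, 0.0857, 0.05  ])]
tri [array([0.4459, 0.2034, 0.0481]), array([0.429 , 0.085 , 0.0481])]
hole [ 20  14 203] [244.6  11. ] [0.4477 0.3176]
hole [ 19  21 307] [306.2  42.8] [0.5067 0.2803]
hole [ 18  18 242] [275.9  44. ] [0.4755 0.2832]
hole [ 15  12 114] [195.3  89.9] [0.3839 0.2502]
hole [ 14  13 104] [324.5  89.8] [0.5227 0.2316]
triv clicks (array([0.55328332, 0.05701437]), np.float64(0.07899796886752421))
```

View pics/scene1.png

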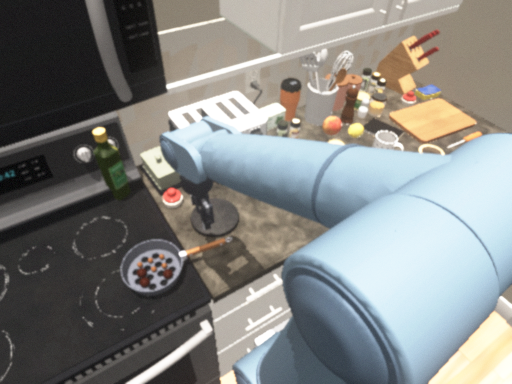

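The scene view now shows only the arm over the trivet, with the bowl still hidden. Handle line, ferrule distance and holes all put the pan centre at (0.460,0.3005) and the grip point at (0.444,0.1876), z≈0.0445. Next I descend and grip.

```bash
python3 to.py 0.444 0.1876 0.0445 81.9
```

```text
t 2.08 pos [0.4349 0.1469 0.2002] w 0.0849 -> [0.0416, 0.0034, 0.1557, -0.01, 0.02, 0.12]
```

Emit:
drive_effector(
  segments=[
    [[0.085,0.02,0.003,0.03,0,0,0.1],[0.085,0.04,0.003,0.06,0,0,0.1],[0.085,0.041,0.003,0.09,0,0,0.1],[0.085,0.041,0.003,0.12,0,0,0.1],[0.085,0.041,0.003,0.14,0,0,0.1],[0.085,0.041,0.003,0.15,0,0,0.1],[0.085,0.041,0.003,0.155,0,0,0.1],[0.085,0.041,0.003,0.155,0,0,0.1]],
  ],
)

```text
t: 2.75
tool_pos: [0.4437, 0.187, 0.0451]
tool_rot: [[0.141, 0.99, -0.001], [0.99, -0.141, -0.0], [-0.0, -0.001, -1.0]]
force: [-0.5, 0.3, 0.4]
width: 0.0851
grip_force: 0.0
```

```bash
python3 to.py 0.444 0.1876 0.0445 81.9
python3 -c "
from h import *
cv2.imwrite('pics/w2.png',cam('wrist')['im'])"
```

```text
t 2.75 pos [0.4437 0.187  0.0451] w 0.0851 -> [0.0006, 0.0002, 0.0006, -0.04, 0.01, 0.01]
```

View pics/w2.png

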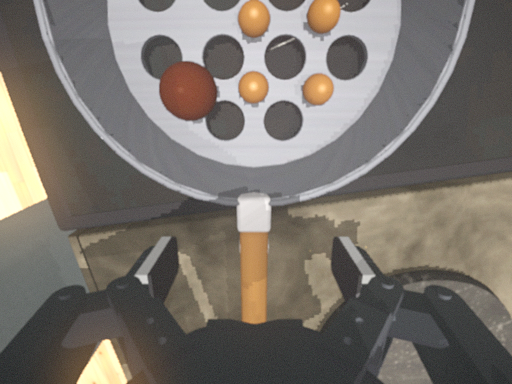

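The handle is centred between the pads (u≈254, pads at 165 and 345), so I'll close the gripper.

Emit:
drive_effector(
  segments=[
    [[0.03,0,0,0,0,0,0],[0.02,0,0,0,0,0,0],[0.01,0,0,0,0,0,0],[0.005,0,0,0,0,0,0],[0.0,0,0,0,0,0,0],[0.0,0,0,0,0,0,0],[0.0,0,0,0,0,0,0],[0.0,0,0,0,0,0,0]],
  ],
  force=75,
)

```text
t: 3.47
tool_pos: [0.4437, 0.188, 0.0456]
tool_rot: [[0.139, 0.99, 0.0], [0.99, -0.139, 0.0], [0.0, 0.0, -1.0]]
force: [-1.1, -0.9, 3.7]
width: 0.013
grip_force: 73.4
```

```bash
python3 to.py 0.4866 -0.3905 0.165 81.9
```

```text
t 3.47 pos [0.4437 0.188  0.0456] w 0.013 -> [-0.5669, 0.1227, -0.1194, 0.02, -0.0, 0.13]
```

Emit:
drive_effector(
  segments=[
    [[0,0,0,-0.001,0,0,0],[0,0,0,-0.003,0,0,0],[0,0,0,-0.006,0,0,0],[0,0,0,-0.01,0,0,0],[0,0,0,-0.015,0,0,0],[0,0,0,-0.021,0,0,0],[0,0,0,-0.028,0,0,0],[0,0,0,-0.036,0,0,0],[0,0,0,-0.044,0,0,0],[0,0,0,-0.053,0,0,0]],
  ],
)

```text
t: 4.3
tool_pos: [0.4435, 0.1879, 0.0992]
tool_rot: [[0.139, 0.99, 0.0], [0.99, -0.139, 0.0], [0.0, 0.0, -1.0]]
force: [0.1, 0.6, -4.9]
width: 0.0129
grip_force: 73.0
```

Emit:
drive_effector(
  segments=[
    [[0,0,0,-0.009,0,0,0],[0,0,0,-0.018,0,0,0],[0,0,0,-0.027,0,0,0],[0,0,0,-0.035,0,0,0],[0,0,0,-0.043,0,0,0],[0,0,0,-0.05,0,0,0],[0,0,0,-0.055,0,0,0],[0,0,0,-0.059,0,0,0],[0,0,0,-0.062,0,0,0],[0,0,0,-0.063,0,0,0]],
  ],
)

```text
t: 5.13
tool_pos: [0.4436, 0.1879, 0.1616]
tool_rot: [[0.139, 0.99, 0.0], [0.99, -0.139, 0.0], [0.0, 0.0, -1.0]]
force: [0.2, 0.8, -4.0]
width: 0.0125
grip_force: 73.1
```

Run:
```python
from h import *
c=cam("wrist");np.save("w3.npy",c,allow_pickle=True)
d=cam("side");np.save("s3.npy",d,allow_pickle=True)
p=d["im"][60:260,120:340];p=cv2.resize(p,(422,384))
cv2.imwrite("pics/v3.png",np.hstack([c["im"][:,60:438],p]))
```

```bash
python3 to.py 0.4866 -0.3905 0.161 81.9
```

```text
t 5.23 pos [0.4434 0.1879 0.1613] w 0.013 -> [-0.5668, 0.1231, 0.0003, -0.01, 0.0, 0.12]
```

View pics/v3.png

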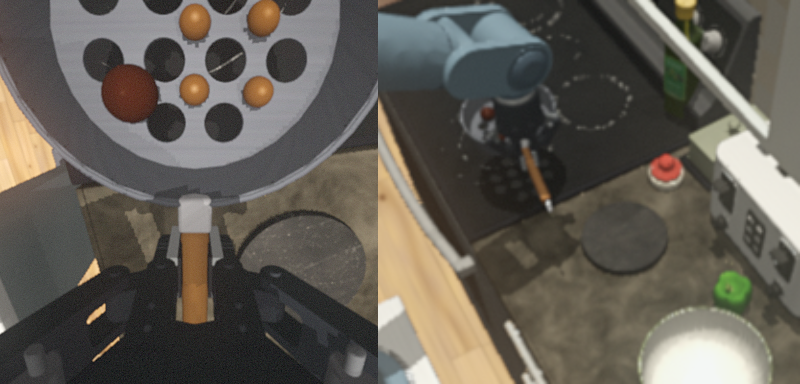

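The wrist half shows the pan level with all nuts unmoved (hazelnuts still at the same floor spots). The side half shows it hanging level in the gripper with the bowl clear ahead. Carry starts slowly, with the speed ramped.

Emit:
drive_effector(
  segments=[
    [[0,-0.002,0.0004,0,0,0,0],[0,-0.0059,0.0013,0,0,0,0],[0,-0.0117,0.0025,0,0,0,0],[0,-0.0195,0.0042,0,0,0,0],[0,-0.0293,0.0064,0,0,0,0],[0,-0.0391,0.0085,0,0,0,0],[0,-0.0489,0.0106,0,0,0,0],[0,-0.0586,0.0127,0,0,0,0],[0,-0.0684,0.0149,0,0,0,0],[0,-0.0782,0.017,0,0,0,0]],
  ],
  lines="1,2",
)

```text
t: 6.07
tool_pos: [0.4496, 0.107, 0.1614]
```

Emit:
drive_effector(
  segments=[
    [[0,-0.0098,0.0021,0,0,0,0],[0,-0.0195,0.0042,0,0,0,0],[0,-0.0293,0.0064,0,0,0,0],[0,-0.0391,0.0085,0,0,0,0],[0,-0.0489,0.0106,0,0,0,0],[0,-0.0586,0.0127,0,0,0,0],[0,-0.0684,0.0148,0,0,0,0],[0,-0.0782,0.017,0,0,0,0],[0,-0.088,0.0191,0,0,0,0],[0,-0.0977,0.0212,0,0,0,0]],
  ],
  lines="1,2",
)

```text
t: 6.9
tool_pos: [0.457, 0.0074, 0.1613]
```

Emit:
drive_effector(
  segments=[
    [[0,-0.0098,0.0021,0,0,0,0],[0,-0.0195,0.0042,0,0,0,0],[0,-0.0293,0.0064,0,0,0,0],[0,-0.0391,0.0085,0,0,0,0],[0,-0.0489,0.0106,0,0,0,0],[0,-0.0586,0.0127,0,0,0,0],[0,-0.0684,0.0148,0,0,0,0],[0,-0.0782,0.017,0,0,0,0],[0,-0.088,0.0191,0,0,0,0],[0,-0.0977,0.0212,0,0,0,0]],
  ],
  lines="1,2",
)

```text
t: 7.73
tool_pos: [0.4644, -0.0923, 0.1613]
```

Emit:
drive_effector(
  segments=[
    [[0,-0.0098,0.0021,0,0,0,0],[0,-0.0195,0.0042,0,0,0,0],[0,-0.0293,0.0064,0,0,0,0],[0,-0.0391,0.0085,0,0,0,0],[0,-0.0489,0.0106,0,0,0,0],[0,-0.0586,0.0127,0,0,0,0],[0,-0.0684,0.0148,0,0,0,0],[0,-0.0782,0.017,0,0,0,0],[0,-0.088,0.0191,0,0,0,0],[0,-0.0977,0.0212,0,0,0,0]],
  ],
  lines="1,2",
)

```text
t: 8.57
tool_pos: [0.4718, -0.192, 0.1613]
```

Emit:
drive_effector(
  segments=[
    [[0,-0.0098,0.0021,0,0,0,0],[0,-0.0195,0.0042,0,0,0,0],[0,-0.0293,0.0064,0,0,0,0],[0,-0.0391,0.0085,0,0,0,0],[0,-0.0489,0.0106,0,0,0,0],[0,-0.0586,0.0127,0,0,0,0],[0,-0.0684,0.0148,0,0,0,0],[0,-0.0782,0.017,0,0,0,0],[0,-0.088,0.0191,0,0,0,0],[0,-0.0977,0.0212,0,0,0,0]],
  ],
  lines="1,2",
)

```text
t: 9.4
tool_pos: [0.4793, -0.2917, 0.1612]
```

Emit:
drive_effector(
  segments=[
    [[0,-0.0098,0.0021,0,0,0,0],[0,-0.0195,0.0042,0,0,0,0],[0,-0.0293,0.0064,0,0,0,0],[0,-0.0391,0.0085,0,0,0,0],[0,-0.0489,0.0106,0,0,0,0],[0,-0.0586,0.0127,0,0,0,0],[0,-0.0684,0.0149,0,0,0,0],[0,-0.0782,0.017,0,0,0,0],[0,-0.086,0.0187,0,0,0,0],[0,-0.0918,0.02,0,0,0,0]],
  ],
  lines="1,2",
)

```text
t: 10.23
tool_pos: [0.4863, -0.3855, 0.1613]
```

Emit:
drive_effector(
  segments=[
    [[0,-0.0039,0.0008,0,0,0,0],[0,-0.006,0.0012,0,0,0,0],[0,-0.006,0.0012,0,0,0,0]],
  ],
)

```text
t: 10.48
tool_pos: [0.4866, -0.3907, 0.1612]
tool_rot: [[0.139, 0.99, -0.0], [0.99, -0.139, 0.0], [0.0, -0.0, -1.0]]
force: [-0.0, 0.5, -3.8]
width: 0.0126
grip_force: 73.1
```

Run:
```python
from h import *
c=cam("wrist");np.save("w4.npy",c,allow_pickle=True)
d=cam("side");np.save("s4.npy",d,allow_pickle=True);e=cam("scene");np.save("sc4.npy",e,allow_pickle=True)
p=cv2.resize(d["im"][180:330,200:365],(422,384))
cv2.imwrite("pics/v4.png",np.hstack([c["im"][:,60:438],p]))
```

```bash
python3 to.py 0.4866 -0.3905 0.161 81.9
```

```text
t 10.63 pos [ 0.4866 -0.39    0.1612] w 0.0128 -> [-0.0005, 0.0, 0.0002, -0.01, -0.02, 0.14]
```

View pics/v4.png

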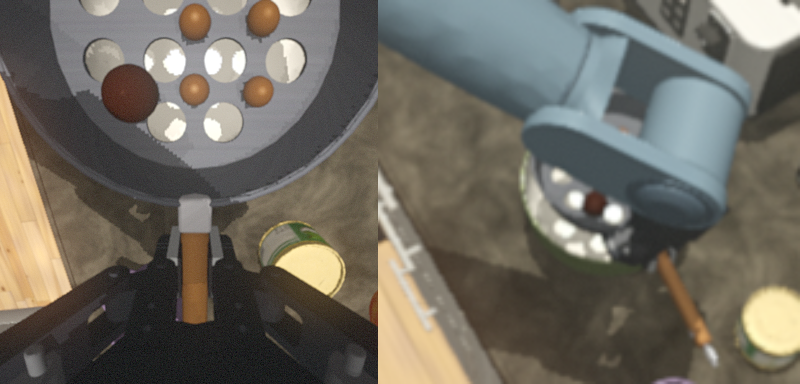

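The wrist half shows the pale bowl interior through every visible hole, and the nuts haven't moved. The side half shows the pan centred inside the bowl rim. Now I shake sideways, ±22 mm.

Create cnt.py:
```python
from h import *
def cnt(c,mask=None,Z=None):
    s=env.get_state();o=s["tool_pos"]+s["tool_rot"]@np.array([.1137,0,0]);o[2]-=.039-.012-.008
    out=[]
    hsv=cv2.cvtColor(c["im"],cv2.COLOR_BGR2HSV);m=cv2.inRange(hsv,(4,110,80),(20,255,255))
    n,l,st,ce=cv2.connectedComponentsWithStats(m)
    for i in range(1,n):
        if st[i,4]<8: continue
        P=onz(c,*ce[i],o[2]);q=s["tool_rot"].T@(P-o)
        if np.hypot(q[0],q[1])<.085: out.append((int(st[i,4]),(q[:2]*1000*[1,-1]).round().astype(int).tolist(),ce[i].round().astype(int).tolist()))
    return out
if __name__=="__main__":
    s=env.get_state();print("t",round(s["t"],2),s["tool_pos"].round(4),s["tool_rot"][2].round(3),"w",round(s["width"],4))
    for n in("wrist","side","scene"): print(n,cnt(cam(n)))
```

```bash
python3 cnt.py
```

```text
t 10.63 [ 0.4866 -0.39    0.1612] [ 0. -0. -1.] w 0.0128
wrist [(842, [3, -34], [323, 17]), (806, [2, -1], [255, 21]), (1083, [-29, 33], [186, 90]), (633, [-29, -1], [254, 89]), (654, [-30, -33], [318, 91])]
side [(13, [-27, 30], [284, 258])]
scene [(9, [2, -33], [303, 154]), (9, [28, -7], [300, 161]), (9, [28, 25], [305, 167])]
```

Emit:
drive_effector(
  segments=[
    [[0,0,0.022,0,0,0,0],[0,0,0,0,0,0,0],[0,0,-0.022,0,0,0,0],[0,0,0,0,0,0,0],[0,0,0.022,0,0,0,0],[0,0,0,0,0,0,0],[0,0,-0.022,0,0,0,0],[0,0,0,0,0,0,0]],
  ],
)

```text
t: 11.45
tool_pos: [0.48, -0.3867, 0.1568]
tool_rot: [[0.14, 0.99, -0.01], [0.99, -0.14, 0.008], [0.007, -0.011, -1.0]]
force: [-0.5, 1.2, -5.3]
width: 0.0124
grip_force: 74.9
```

```bash
python3 cnt.py
```

```text
t 11.45 [ 0.48   -0.3867  0.1568] [ 0.007 -0.011 -1.   ] w 0.0124
wrist [(9, [10, -1], [270, 1]), (96, [10, -34], [341, 2]), (726, [-25, -27], [321, 82]), (1232, [-31, 31], [204, 95]), (655, [-43, -4], [274, 120])]
side [(15, [-27, 28], [285, 257])]
scene [(14, [26, -14], [300, 160])]
```

Emit:
drive_effector(
  segments=[
    [[0,0,0.023,0,0,0,0],[0,0,0,0,0,0,0],[0,0,-0.023,0,0,0,0],[0,0,0,0,0,0,0],[0,0,0.023,0,0,0,0],[0,0,0,0,0,0,0],[0,0,-0.023,0,0,0,0],[0,0,0,0,0,0,0]],
  ],
  lines="1,2",
)

```text
t: 12.27
tool_pos: [0.4797, -0.3868, 0.157]
```

Emit:
drive_effector(
  segments=[
    [[0,0,0.023,0,0,0,0],[0,0,-0.01,0,0,0,0],[0,0,-0.023,0,0,0,0],[0,0,0.01,0,0,0,0],[0,0,0.023,0,0,0,0],[0,0,-0.01,0,0,0,0],[0,0,-0.023,0,0,0,0],[0,0,0,0,0,0,0]],
  ],
  lines="1,2",
)

```text
t: 12.93
tool_pos: [0.4814, -0.3884, 0.1587]
```

Emit:
drive_effector(
  segments=[
    [[0,0.022,0,0,0,0,0],[0,0,0,0,0,0,0],[0,-0.022,0,0,0,0,0],[0,0,0,0,0,0,0],[0,0.022,0,0,0,0,0],[0,0,0,0,0,0,0],[0,-0.022,0,0,0,0,0],[0,0,0,0,0,0,0],[0,0,0,0,0,0,0],[0,0,0,0,0,0,0]],
  ],
)

```text
t: 13.77
tool_pos: [0.4867, -0.3902, 0.1616]
tool_rot: [[0.138, 0.99, -0.0], [0.99, -0.138, -0.0], [-0.0, 0.0, -1.0]]
force: [0.1, -0.4, -3.8]
width: 0.0129
grip_force: 75.6
```

```bash
python3 cnt.py
```

```text
t 13.77 [ 0.4867 -0.3902  0.1616] [-0.  0. -1.] w 0.0129
wrist [(743, [6, 47], [151, 12]), (114, [-9, -20], [294, 47]), (197, [-12, 8], [236, 54]), (1418, [-29, -15], [282, 91]), (1707, [-31, -56], [363, 94])]
side []
scene [(25, [-38, -61], [309, 146]), (8, [-23, -24], [311, 154]), (9, [-3, 37], [315, 167])]
```

Emit:
drive_effector(
  segments=[
    [[0,0,0.023,0,0,0,0],[0,0,0,0,0,0,0],[0,0,-0.023,0,0,0,0],[0,0,0,0,0,0,0],[0,0,0.023,0,0,0,0],[0,0,0,0,0,0,0],[0,0,-0.023,0,0,0,0],[0,0,0,0,0,0,0]],
  ],
  lines="1,2",
)

```text
t: 14.58
tool_pos: [0.4796, -0.3869, 0.1566]
```

Emit:
drive_effector(
  segments=[
    [[0,0.022,0,0,0,0,0],[0,0,0,0,0,0,0],[0,-0.022,0,0,0,0,0],[0,0,0,0,0,0,0],[0,0,0.022,0,0,0,0],[0,0,0,0,0,0,0],[0,0,-0.022,0,0,0,0],[0,0,0,0,0,0,0]],
  ],
  lines="1,2",
)

```text
t: 15.25
tool_pos: [0.48, -0.3873, 0.157]
```

Emit:
drive_effector(
  segments=[
    [[0,0,0.023,0,0,0,0],[0,0,-0.01,0,0,0,0],[0,0,-0.023,0,0,0,0],[0,0,0.01,0,0,0,0],[0,0,0.023,0,0,0,0],[0,0,0,0,0,0,0],[0,0,0,0,0,0,0],[0,0,0,0,0,0,0]],
  ],
)

```text
t: 15.92
tool_pos: [0.4861, -0.3906, 0.1611]
tool_rot: [[0.139, 0.99, -0.0], [0.99, -0.139, 0.0], [0.0, -0.0, -1.0]]
force: [0.3, 0.3, -4.2]
width: 0.0125
grip_force: 75.7
```

```bash
python3 cnt.py
```

Run:
```python
from h import *
c=cam("wrist")["im"];d=cam("side")["im"];e=cam("scene")["im"]
r=lambda i:cv2.resize(i,(400,300),interpolation=cv2.INTER_CUBIC)
cv2.imwrite("pics/v5.png",np.vstack([np.hstack([r(c),r(d[215:305,230:350])]),np.hstack([r(e[120:180,270:350]),r(c[0:150,130:330])])]))
```

```text
t 15.92 [ 0.4861 -0.3906  0.1611] [ 0. -0. -1.] w 0.0125
wrist [(76, [5, -9], [272, 13]), (801, [6, -21], [298, 11]), (106, [-10, -20], [294, 47]), (190, [-13, 8], [236, 54]), (1589, [-26, -22], [297, 83])]
side []
scene [(9, [0, -25], [305, 155])]
```

View pics/v5.png

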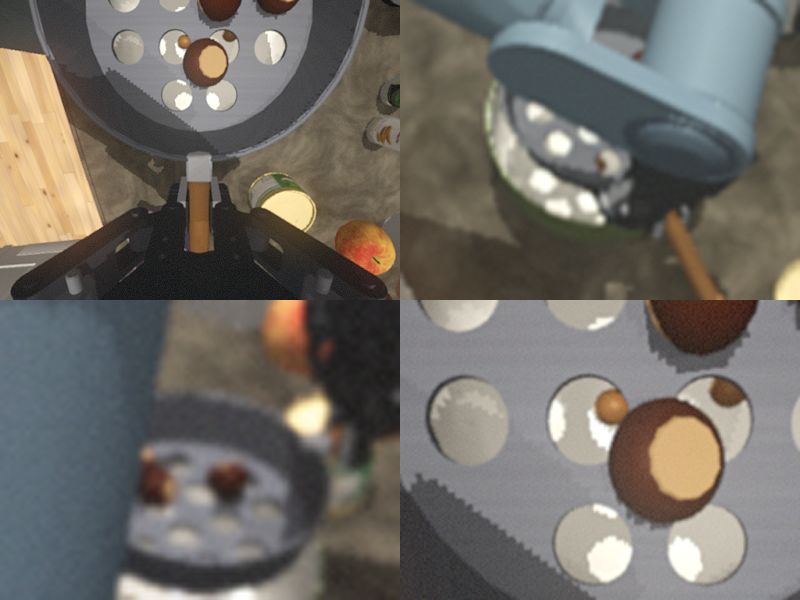

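The views show only chestnuts on the visible floor (rolled, one with its pale base up) and two hazelnuts seen through the holes in the bowl. A left strip and the far edge are hidden. There is plenty of time, so I'll do one more shaking round and then compute the trivet and its clearances.

Emit:
drive_effector(
  segments=[
    [[0,0,0.023,0,0,0,0],[0,0,0,0,0,0,0],[0,0,-0.023,0,0,0,0],[0,0,0,0,0,0,0],[0,0,0.023,0,0,0,0],[0,0,0,0,0,0,0],[0,0,-0.023,0,0,0,0],[0,0,0,0,0,0,0]],
  ],
  lines="1,2",
)

```text
t: 16.88
tool_pos: [0.4798, -0.3867, 0.1565]
```

Emit:
drive_effector(
  segments=[
    [[0,0.022,0,0,0,0,0],[0,0,0,0,0,0,0],[0,-0.022,0,0,0,0,0],[0,0,0,0,0,0,0],[0,0.022,0,0,0,0,0],[0,0,0,0,0,0,0],[0,-0.022,0,0,0,0,0],[0,0,0,0,0,0,0]],
  ],
  lines="1,2",
)

```text
t: 17.55
tool_pos: [0.4862, -0.3964, 0.1625]
```

Emit:
drive_effector(
  segments=[
    [[0,0,0.023,0,0,0,0],[0,0,0,0,0,0,0],[0,0,-0.023,0,0,0,0],[0,0,0,0,0,0,0],[0,0,0.023,0,0,0,0],[0,0,0.0,0,0,0,0],[0,0,0,0,0,0,0],[0,0,0,0,0,0,0]],
  ],
)

```text
t: 18.22
tool_pos: [0.4865, -0.3903, 0.1609]
tool_rot: [[0.139, 0.99, -0.0], [0.99, -0.139, 0.001], [0.001, -0.0, -1.0]]
force: [1.1, -0.5, -3.3]
width: 0.0124
grip_force: 75.7
```

```bash
python3 cnt.py
```

Run:
```python
import m;from m import *
s3=np.load("s3.npy",allow_pickle=True).item();w=np.load("w1.npy",allow_pickle=True).item()
f=lambda x,y:(120+(x-378)*220/422,60+y*200/384)
print("side trivet",circ(s3,[f(582,237),f(667,237),f(624,202),f(624,272),f(594,213),f(594,261),f(655,213),f(655,261)],.014))
o1=ray(s3,*f(624.5,237));o2=ray(w,357,224);print("tri centre",tri(o1,o2))
S=.64
for n,u,v,z in(("timer",422,238,.0),("toaster corner",532,345,0),("toaster low left",462,278,0),("pepper",477,340,0),("tin",555,480,.058)):print(n,onz(b,u*S,v*S,z))
```

```text
t 18.22 [ 0.4865 -0.3903  0.1609] [ 0.001 -0.    -1.   ] w 0.0124
wrist [(1666, [-13, 14], [223, 55]), (113, [-9, -20], [293, 46])]
side []
scene [(10, [12, -22], [302, 157]), (8, [12, 11], [307, 163])]
handle px [array([186.73718479, 253.05771528]), array([224.54234766, 239.51386341])] [array([200.56744136, 159.76706489]), array([211.14340476, 185.53063149])]
handle 3d [array([0.44487316, 0.20247731, 0.04939005]), array([0.42865415, 0.08505788, 0.04823866])]
trivet a 84.0 (188, 197, 53, 39) (array([0.54594821, 0.06135114]), np.float64(0.08924824019848217))
trivet b 90.0 (224, 163, 48, 40) (array([0.54599908, 0.06076105]), np.float64(0.09044532128479797))
side trivet (array([0.55398075, 0.05221692]), np.float64(0.07760579179962145))
tri centre [0.55859988 0.05880628 0.00079974]
timer [0.69783602 0.14216602 0.        ]
toaster corner [ 0.74339746 -0.2308544   0.        ]
toaster low left [ 0.71371187 -0.00635329  0.        ]
pepper [ 0.64987972 -0.160112    0.        ]
tin [ 0.58138917 -0.49851566  0.058     ]
```

Emit:
drive_effector(
  segments=[
    [[0,0.002,0,0,0,0,0],[0,0.006,0,0,0,0,0],[0,0.012,0,0,0,0,0],[0,0.02,0,0,0,0,0],[0,0.03,0,0,0,0,0],[0,0.04,0,0,0,0,0],[0,0.05,0,0,0,0,0],[0,0.06,0,0,0,0,0],[0,0.07,0,0,0,0,0],[0,0.08,0,0,0,0,0]],
  ],
  lines="1,2",
)

```text
t: 19.2
tool_pos: [0.4979, -0.31, 0.1614]
```

Emit:
drive_effector(
  segments=[
    [[0,0.01,0,0,0,0,0],[0,0.02,0.001,0,0,0,0],[0,0.03,0.001,0,0,0,0],[0,0.04,0.001,0,0,0,0],[0,0.05,0.001,0,0,0,0],[0,0.06,0.001,0,0,0,0],[0,0.07,0.001,0,0,0,0],[0,0.08,0.001,0,0,0,0],[0,0.09,0.001,0,0,0,0],[0,0.1,0.001,0,0,0,0]],
  ],
  lines="1,2",
)

```text
t: 20.03
tool_pos: [0.5127, -0.2113, 0.1613]
```

Emit:
drive_effector(
  segments=[
    [[0,0.01,0,0,0,0,0],[0,0.02,0.001,0,0,0,0],[0,0.03,0.001,0,0,0,0],[0,0.04,0.001,0,0,0,0],[0,0.05,0.001,0,0,0,0],[0,0.06,0.001,0,0,0,0],[0,0.07,0.002,0,0,0,0],[0,0.08,0.002,0,0,0,0],[0,0.09,0.002,0,0,0,0],[0,0.1,0.002,0,0,0,0]],
  ],
  lines="1,2",
)

```text
t: 20.87
tool_pos: [0.5286, -0.1126, 0.1613]
```

Emit:
drive_effector(
  segments=[
    [[0,0.01,0,0,0,0,0],[0,0.02,0.001,0,0,0,0],[0,0.03,0.001,0,0,0,0],[0,0.04,0.001,0,0,0,0],[0,0.048,0.001,0,0,0,0],[0,0.053,0.001,0,0,0,0],[0,0.056,0.001,0,0,0,0],[0,0.0565,0.001,0,0,0,0],[0,0.0565,0.001,0,0,0,0]],
  ],
)

```text
t: 21.62
tool_pos: [0.5373, -0.0578, 0.1613]
tool_rot: [[0.139, 0.99, -0.0], [0.99, -0.139, -0.0], [-0.0, -0.0, -1.0]]
force: [-0.4, -0.7, -3.8]
width: 0.0128
grip_force: 75.7
```

```bash
python3 cnt.py
```

Run:
```python
from h import *
c=cam("wrist");d=cam("side");e=cam("scene")
for n,x in(("w6",c),("s6",d),("sc6",e)):np.save(n+".npy",x,allow_pickle=True)
# orange blobs inside bowl, at z~0.02
for n,x in(("side",d),("scene",e)):
    m=cv2.inRange(cv2.cvtColor(x["im"],cv2.COLOR_BGR2HSV),(4,90,60),(22,255,255));k,l,st,ce=cv2.connectedComponentsWithStats(m)
    for i in range(1,k):
        P=onz(x,*ce[i],.02)
        if st[i,4]>4 and np.hypot(P[0]-.503,P[1]+.278)<.1: print("bowl",n,st[i,4],ce[i].round(),P.round(3))
```

```bash
python3 to.py 0.5372 -0.0575 0.161 81.9
```

```text
t 21.62 [ 0.5373 -0.0578  0.1613] [-0. -0. -1.] w 0.0128
wrist [(8, [10, 15], [218, 1]), (9, [10, 5], [240, 2]), (20, [10, -19], [293, 1]), (1994, [-14, 13], [225, 57])]
side [(11, [25, 13], [240, 155]), (15, [-9, 11], [244, 162])]
scene [(15, [16, -23], [205, 185]), (15, [16, 8], [208, 191])]
bowl side 7 [296. 256.] [ 0.54  -0.268  0.02 ]
bowl side 28 [285. 263.] [ 0.499 -0.271  0.02 ]
bowl side 8 [287. 270.] [ 0.49  -0.295  0.02 ]
bowl scene 18 [303. 187.] [ 0.501 -0.271  0.02 ]
t 21.92 pos [ 0.5373 -0.0581  0.1613] w 0.0128 -> [0.0006, -0.0001, 0.0003, 0.0, 0.0, 0.09]
```

Run:
```python
from h import *
L=lambda n:np.load(n+".npy",allow_pickle=True).item()["im"]
d=L("s6");e=L("sc6");c=L("w6")
r=lambda i:cv2.resize(i,(400,300),interpolation=cv2.INTER_CUBIC)
cv2.imwrite("pics/v6.png",np.vstack([np.hstack([r(d[225:288,248:332]),r(d[120:195,200:300])]),np.hstack([r(e[155:230,160:260]),r(c)])]))
```

```text
(no output)
```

View pics/v6.png

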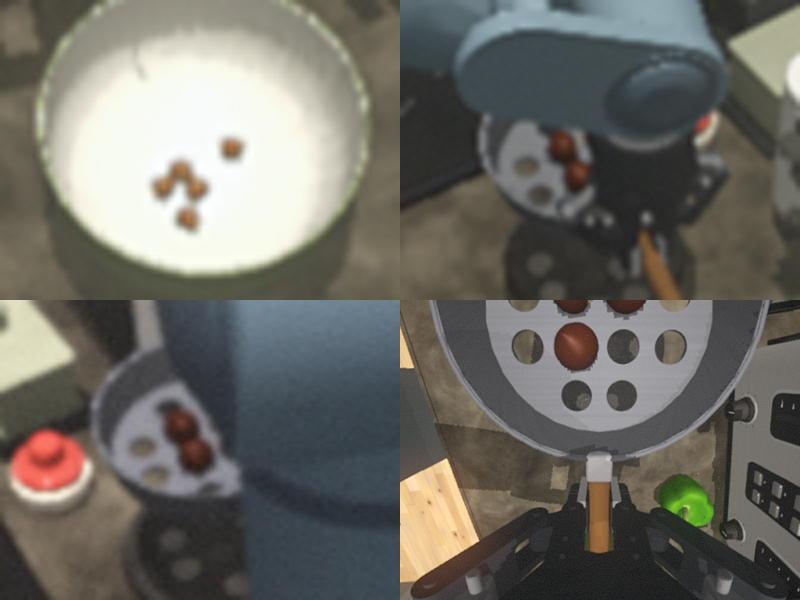

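All five hazelnuts lie in the bowl (top-left), and the pan holds the three chestnuts. I'll refine the trivet centre with radial edges in the stored views.

Run:
```python
from h import *
L=lambda n:np.load(n+".npy",allow_pickle=True).item()
rs=np.arange(.062,.1,.001)
for n in("sc","sd","s3","w1","w3"):
    c=L(n);g=cv2.GaussianBlur(c["im"],(3,3),0).astype(np.float32)
    for z in(.008,.016):
        ctr=np.array([.5535,.055])
        for it in range(3):
            P=[]
            for a in np.radians(range(0,360,6)):
                u=np.array([np.cos(a),np.sin(a)]);px=np.array([proj(c,[*(ctr+r*u),z]) for r in rs],np.float32)
                if px.min()<2 or px[:,0].max()>509 or px[:,1].max()>381: continue
                v=cv2.remap(g,px[None,:,0],px[None,:,1],cv2.INTER_LINEAR)[0]
                v=v[:,2]-0*v[:,0]  # red channel: worktop warmer
                d=v[6:]-v[:-6];k=d.argmax()
                if d[k]>12: P.append(ctr+u*rs[k+3])
            P=np.array(P)
            for _ in range(4):
                A=np.c_[2*P,np.ones(len(P))];s=np.linalg.lstsq(A,(P**2).sum(1),rcond=None)[0];R=np.sqrt(s[2]+s[:2]@s[:2])
                e=abs(np.hypot(*(P-s[:2]).T)-R);P=P[e<max(.002,2*np.median(e))]
            ctr=s[:2]
        print(n,z,ctr.round(4),round(float(R),4),len(P),e.mean().round(4))
```

```text
sc 0.008 [0.5497 0.0554] 0.0816 35 0.0007
sc 0.016 [0.5437 0.0582] 0.0807 33 0.0005
sd 0.008 [0.553  0.0544] 0.0824 39 0.0008
sd 0.016 [0.5505 0.049 ] 0.0819 38 0.0007
s3 0.008 [0.5532 0.0545] 0.0825 38 0.0008
s3 0.016 [0.5506 0.0493] 0.0819 35 0.0008
w1 0.008 [0.5542 0.0542] 0.0822 41 0.0006
w1 0.016 [0.5508 0.0581] 0.0804 37 0.0006
w3 0.008 [0.5506 0.0517] 0.0857 25 0.0006
w3 0.016 [0.5403 0.0543] 0.0899 27 0.0014
```

Emit:
drive_effector(
  segments=[
    [[0,0,-0.001,0.002,0,0,0],[0,0,-0.001,0.006,0,0,0],[0,0,-0.001,0.012,0,0,0],[0,0,-0.001,0.02,0,0,0],[0,0,-0.001,0.03,0,0,0],[0,0,-0.001,0.04,0,0,0],[0,0,-0.001,0.05,0,0,0],[0,0,-0.001,0.06,0,0,0],[0,0,-0.001,0.069,0,0,0],[0,0,-0.001,0.077,0,0,0]],
  ],
  lines="1,2",
)

```text
t: 22.75
tool_pos: [0.5359, -0.0575, 0.0829]
```

Emit:
drive_effector(
  segments=[
    [[0,0,0,0.007,0,0,0],[0,0,0,0.013,0,0,0],[0,0,0,0.018,0,0,0],[0,0,0,0.021,0,0,0],[0,0,0,0.023,0,0,0],[0,0,0,0.024,0,0,0],[0,0,0,0.025,0,0,0],[0,0,0,0.0255,0,0,0],[0,0,0,0.0255,0,0,0]],
  ],
)

```text
t: 23.5
tool_pos: [0.5365, -0.0577, 0.059]
tool_rot: [[0.139, 0.99, 0.0], [0.99, -0.139, -0.0], [-0.0, 0.0, -1.0]]
force: [0.2, 0.1, -3.3]
width: 0.0126
grip_force: 75.7
```

Run:
```python
from h import *
c=cam("wrist");im=c["im"];print(cv2.cvtColor(im,cv2.COLOR_BGR2GRAY).mean())
g=cv2.cvtColor(im,cv2.COLOR_BGR2GRAY);bw=cv2.inRange(g,0,85);n,l,s,ce=cv2.connectedComponentsWithStats(bw)
st=env.get_state()
for i in range(1,n):
    if 500<s[i,4]<2500 and ce[i][1]<200: print(ce[i].round(),s[i,4],((st["tool_rot"].T@(onz(c,*ce[i],st["tool_pos"][2]-.028)-st["tool_pos"]))*1000).round(1))
```

```bash
python3 to.py 0.536 -0.0578 0.0561 81.9
```

```text
126.0868428548177
[220.   7.] 550 [123.9 -15.7  28. ]
[289.   7.] 631 [123.9  18.2  28. ]
t 23.55 pos [ 0.5364 -0.0577  0.059 ] w 0.0123 -> [-0.0002, -0.0004, 0.0029, 0.02, 0.0, 0.12]
```

Emit:
drive_effector(
  segments=[
    [[0,0,0,0.0008,0,0,0],[0,0,0,0.0016,0,0,0],[0,0,0,0.0022,0,0,0],[0,0,0,0.0022,0,0,0]],
  ],
  only="pos|force",
)

```text
tool_pos: [0.5364, -0.0577, 0.0566]
force: [-0.3, 0.0, -2.5]
grip_force: 75.9
```

Emit:
drive_effector(
  segments=[
    [[0,0,0,0.0006,0,0,0],[0,0,0,0.0006,0,0,0],[0,0,0,0.0006,0,0,0]],
  ],
  only="pos|force",
)

```text
tool_pos: [0.5364, -0.0577, 0.0562]
force: [-0.6, -0.3, -0.5]
grip_force: 76.1
```

Emit:
drive_effector(
  segments=[
    [[0,0,0,0.0004,0,0,0],[0,0,0,0.0006,0,0,0],[0,0,0,0.0006,0,0,0]],
  ],
  only="pos|force",
)

```text
tool_pos: [0.5365, -0.0578, 0.0558]
force: [-2.3, -1.8, 2.1]
grip_force: 76.6
```

```bash
python3 -c "
from h import *
s=env.get_state();print(s['torque'],s['tool_rot'].round(4))"
```

```text
[-0.14540845  0.30051021  0.04451844] [[ 1.387e-01  9.903e-01  2.000e-04]
 [ 9.903e-01 -1.387e-01 -3.000e-04]
 [-2.000e-04  3.000e-04 -1.000e+00]]
```

Seated. Now release gently by opening slowly, then retreat upward.

Emit:
drive_effector(
  segments=[
    [[0.014,0,0,0,0,0,0],[0.016,0,0,0,0,0,0],[0.02,0,0,0,0,0,0],[0.03,0,0,0,0,0,0],[0.045,0,0,0,0,0,0],[0.06,0,0,0,0,0,0],[0.07,0,0,0,0,0,0],[0.07,0,0,0,0,0,0]],
  ],
  force=20,
  only="pos|force|width",
)

```text
tool_pos: [0.5363, -0.0576, 0.0554]
force: [0.6, 0.3, -0.2]
width: 0.0702
grip_force: 0.0
```

Emit:
drive_effector(
  segments=[
    [[0.07,0,0,-0.01,0,0,0],[0.07,0,0,-0.03,0,0,0],[0.07,0,0,-0.06,0,0,0],[0.07,0,0,-0.09,0,0,0],[0.07,0,0,-0.12,0,0,0],[0.07,0,0,-0.15,0,0,0],[0.07,0,0,-0.17,0,0,0],[0.07,0,0,-0.18,0,0,0],[0.07,0,0,-0.18,0,0,0]],
  ],
  only="t:|pos|force|width",
)

```text
t: 25.8
tool_pos: [0.5377, -0.058, 0.2388]
tool_rot: [[0.139, 0.99, 0.006], [0.99, -0.139, -0.002], [-0.001, 0.006, -1.0]]
force: [-0.8, 0.3, 0.5]
width: 0.0699
grip_force: 0.0
```

Run:
```python
from h import *
s=env.get_state();c=cam("wrist");np.save("w7.npy",c,allow_pickle=True)
g=cv2.cvtColor(c["im"],cv2.COLOR_BGR2GRAY)
hsv=cv2.cvtColor(c["im"],cv2.COLOR_BGR2HSV);m=cv2.inRange(hsv[:260],(5,90,60),(20,255,255))
ct=max(cv2.findContours(m,cv2.RETR_EXTERNAL,cv2.CHAIN_APPROX_NONE)[0],key=cv2.contourArea);p=cv2.boxPoints(cv2.minAreaRect(ct));p=p[p[:,1].argsort()]
e=[onz(c,*p[:2].mean(0),.06)[:2],onz(c,*p[2:].mean(0),.06)[:2]];d=(e[0]-e[1])/np.linalg.norm(e[0]-e[1]);print("handle",e,d,"len",np.linalg.norm(e[0]-e[1]),"centre",e[0]+d*.097)
bw=cv2.inRange(g[:120],0,80);n,l,st,ce=cv2.connectedComponentsWithStats(bw)
for i in range(1,n):
    if 100<st[i,4]<700: print(ce[i].round(),st[i,2:5],onz(c,*ce[i],.028)[:2].round(4))
```

```text
handle [array([ 0.32167767, -0.03806317]), array([ 0.28485665, -0.13799966])] [0.34572442 0.93833609] len 0.1065039396444169 centre [0.35521293 0.05295543]
[238.  23.] [ 19  22 317] [0.545  0.1069]
[267.  24.] [ 19  22 317] [0.5768 0.1023]
[237.  54.] [ 23  29 508] [0.5391 0.0764]
[267.  54.] [ 25  30 568] [0.5727 0.0712]
[210.  55.] [ 18  20 286] [0.5088 0.0797]
[295.  55.] [ 18  20 282] [0.604  0.0664]
[240.  86.] [ 25  26 495] [0.5367 0.042 ]
[266.  84.] [ 18  20 248] [0.5679 0.039 ]
[212.  85.] [ 18  19 265] [0.5043 0.0479]
[293.  85.] [ 18  19 260] [0.5995 0.0344]
[239. 112.] [ 18  16 230] [0.5315 0.0123]
[266. 112.] [ 17  16 228] [0.5635 0.0079]
```

All 12 holes are visible. Their mean puts the pan centre at (0.554,0.057), within about 3 mm of the trivet centre. The gripper is clear, so I'll hand in.

Emit:
drive_effector(
  segments=[
    [[0.07,0,0,0,0,0,0],[0.07,0,0,0,0,0,0]],
  ],
  lines="1,2",
)

```text
t: 26.02
tool_pos: [0.5352, -0.0573, 0.2332]
```

```bash
python3 -c "
from h import *
print(env.hand_in())"
```

```text
the job is handed in; nothing more can be done
None
```

Job handed in at about 26 s: all five hazelnuts were in the green bowl, and the pan stands level with its three chestnuts, measured about 3 mm off the trivet's centre; no verdict was returned.

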